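# Slide the breath reader home in its charging dock

## Robot

A 6-joint arm with a two-finger parallel gripper is mounted at the origin on the work surface. World frame = base frame: x ahead of the robot, y to its left, z up, the work surface at z = 0. Lengths are in mm, angles in rad, forces in N, time in s.
With the tool pointing down it reaches from about 350 to 975 mm from the base axis. Payload 7.1 kg.
Tool frame: the origin (TCP) lies at the very end of the fingers, on their centre line; the grasp point (between the pads) lies 19 mm behind it; z points along the fingers, y is the direction in which the jaws open and shut (so a half turn about z gives the same grasp; the last joint's range is limited). The gripper opens to 88 mm and grips with 3 to 60 N. Pads are 20 mm wide; open, the fingers measure 115 mm over their backs; the gripper's body (75 mm by 178 mm) begins 61 mm behind the grasp point.
Start: joints at [1.198, 0.423, 1.63, -0, 1.089, -0.019], TCP at [216.508, 586.284, 222.675] pointing down, gripper open.
Joint ranges: [-3, 3], [-0.9, 2.11], [0.09, 2.58], [-1.31, 4.45], [0.11, 2.69], [-2.54, 2.54]. Speed limits (rad/s): [2.39, 2.39, 3.01, 3.14, 3.14, 3.14].

## Interface

Orientations are given as a unit quaternion [x, y, z, w].
In Python, from workcell import telemetry, imaging, job_done gives the robot as it stands.
- The arm moves only by the tool play_rows, never from a script. Its arguments are lists of equal length, an entry for each row: "slide": the shift along the tool's x, y, z in mm, a list of three; "dr": the turn, a rotation vector about the tool's x, y, z in rad, a list of three. A call has 1 to 20 rows; each row is the pose to reach, as a shift and turn from the pose commanded when the call began, along the tool's axes at that moment; what a row does not reach only later rows make up. A row lasts 1/8 s, in which the tool goes at most 62.5 mm and 10.7 degrees, less where a joint would pass 70% of its speed; a pose out of reach is approached as far as the arm can. A call with a gripper value outside its range is refused whole. "fingers" is the gripper's target within -1 to 1 (fully open at 1, half-way at 0, shut at -1), set as the call begins (left out, the last holds). The fingers move at their own pace and stop on an object; "squeeze" is the grip in N (left out, the last holds). Time passes only in rows, so rows that repeat a pose let the fingers close. It gives the time, the measured TCP pose, the force and the opening at its end, in the units of the state.
- telemetry.observe(): the state, without advancing time (a new reading comes with each control period).
- imaging.read_camera(name): name is "scene" or "top" or "wrist"; returns the picture (384x512x3 uint8, blue, green, red); there is no depth.
- imaging.camera_model(name): a dict with "K" (3x3 intrinsics, pixels), "cam_to_world" (4x4, takes a point from camera to world coordinates). Camera axes: x right, y down, z forward; pixel columns grow to the right and rows downward; lengths in mm; the calibration is good to about 2 mm. A picture is of the moment at which its call begins: read the wrist's pose just before it. camera_model takes no time and is no camera call; for the wrist camera it gives the pose at the moment of the call.
- job_done(): hands the job in, once; it reports no verdict.
The state is a dict: "time_s": time; "q": joint angles; "qd": joint speeds; "tau": joint torques, N m; "tool_pos": TCP position; "ee_rot": TCP orientation; "contact_force": force on the tool from outside, world axes, zero at the start; "ft_torque": the same for the moment, N m; "grip_width": opening from 0.0 (shut) to 1.0 (fully open).
Only numpy, scipy, OpenCV 4.12 (cv2) and the standard library are available. Lean on these libraries where they do the work, as an engineer would, in place of code of your own. Each camera call takes 0.05 s, during which the arm holds its last target. There are 200 camera calls.

## Task

Put the breath reader on charge: set it flat on the open apron of the charging dock with its orange-striped nose towards the hood, slide it along the deck until it dips into the well with its nose under the hood, then press it straight down until the contact plate beneath it is fully down, and let go. The well sits nearer or farther along the deck from day to day, so feel for it, and go gently: never press or jam the reader against the dock, or your hand against the dock, with more than 35 N. Leave the peak flow meter, recorder, mouse and mouthpieces where they are.

Things in the scene. Friction and masses are not known exactly. Their poses are not given: they have to be found in the camera images.
- reader: Breath reader: flat white slab 100 (x) x 60 (y) x 16 (z) mm with an upright blue grip block on top, 36 x 22 x 28 mm, spanning x = -33 to +3 mm; its top is 44 mm above the underside. A black screen and an orange stripe mark the nose end (+x). 0.18 to 0.35 kg. Origin: centre of the slab's underside; z up. Starts flat on the desk.
- reader_grip (a point): Centre of the blue grip block, 30 mm above the reader's underside; axes as the reader's.
- reader_nose (a point): Middle of the nose edge on the reader's underside, 50 mm ahead (+x) of its origin.
- dock: Charging dock, fixed: grey foot, white deck 120 mm wide at z = 24 mm, x from -140 mm (open apron end, short blue bar) to the well. z = 0 of its frame is 0 to 12 mm above the desk. The reader slides along +x between blue fences 9 mm high into the well under the white hood. Well and hood are a cradle clamped at an unknown place along x. Origin: under the deck's centreline.
- apron (a point): Deck point on the centreline, at dock x = -85 mm, where the reader's centre may be set down; axes as the dock's. Fences: 92 mm apart at dock x = -140 mm, 63 mm from x = -10 mm on. The well, 103 x 63 mm with a black floor, has its centre 143 to 183 mm beyond (+x of) this point; a hood covers its last 18 mm, underside 19 mm and top 25 mm above the deck.
- reader_tail (a point): Middle of the tail edge on the reader's underside, 50 mm behind its origin.
- plate (a joint): Travel of the black contact plate, the floor of the well (m): 0 = up, its face 4 mm below the deck; 0.003 = fully down at a hard stop, face 7 mm below the deck. No spring: stiff friction of about 11 N, so the reader's weight does not move it, and it stays where it is pushed.
- peakflow: Bystander, to be left alone: white box 110 x 45 x 30 mm with a red stub of 26 mm diameter at its +x end, 77 mm from its centre. Origin: centre of its underside.
- recorder: Bystander, to be left alone: grey rounded box 85 x 60 x 24 mm with a green screen. Origin: centre of its underside.
- mouse: Bystander, to be left alone: rounded black box 100 x 60 x 32 mm. Origin: centre of its underside.
- mouthpiece1: Bystander, to be left alone: upright paper-white tube 28 mm across, 65 mm high. Origin: centre of its underside.
- mouthpiece2: Bystander, to be left alone: upright paper-white tube 28 mm across, 65 mm high. Origin: centre of its underside.
There are look-alikes about, which are no part of the job. What is shaped like the reader but pink or yellow is not meant.

How it is judged (in metres and radians):
On the way, in this order (a step that is already met when the one before it is completed fails the run):
1. the reader lies flat on the apron, nose towards the hood, its centre within 55 mm of the apron point along the dock (x of reader in the frame of apron between -0.055 and 0.055 m and y of reader in the frame of apron between -0.02 and 0.02 m and z of reader in the frame of apron between -0.003 and 0.003 m and angle between reader's own z axis and vertical below 0.06 rad and x of reader_nose in the frame of apron above 0.005 m and contact force between reader and dock above 0.5 N), for 0.2 s.
2. it is slid along the deck, touching it, its centre 60 to 120 mm beyond the apron point (x of reader in the frame of apron between 0.06 and 0.12 m and z of reader in the frame of apron below 0.003 m and contact force between reader and dock above 0.3 N), for 0.1 s.
3. it has dipped into the well: nose and tail both at least 2.5 mm below the deck (x of reader in the frame of apron above 0.135 m and z of each of reader_tail, reader_nose in the frame of apron below -0.0025 m), for 0.1 s.
At the end, for the whole second after the job is handed in: The reader lies at rest and level (within 0.03 rad) in the well, nose leading, its nose and tail both at least 5.5 mm below the deck, and the contact plate pushed down at least 2.2 mm of its 3 mm (value of joint plate above 0.0022 m and x of reader in the frame of apron above 0.135 m and x of reader_nose in the frame of apron above 0.18 m and z of each of reader_nose, reader_tail in the frame of apron below -0.0055 m and angle between reader's own z axis and vertical below 0.03 rad and linear speed of reader below 0.01 m/s); the robot touches nothing.
It fails at once if the reader is pressed or jammed against the dock with more than 35 N (contact force between reader and dock above 35 N).
It fails at once if the robot hits the dock with more than 35 N (contact force between any of the fingers, the arm and dock above 35 N).
It fails at once if any bystander (peak flow meter, recorder, mouse or mouthpieces) is moved more than 20 mm (distance of any of peakflow, recorder, mouse, mouthpiece1, mouthpiece2 from where it was at the start of the episode above 0.02 m).
It also fails if it takes over 64 s, if anything falls off the work surface, if the arm or the gripper's body presses on something with over 40 N, if the wrist force passes 120 N, or if a joint passes its speed limit or range.

## Working session

There is one attempt and no reset: what is moved stays moved. The work goes in short steps, Python scripts to look and compute and a tool call to move; the robot and the scene stay as the last step left them, time stands still between calls to the robot, and variables do not carry over. Pictures are saved under pics/ and viewed, about 8 in all and at most 12, crops included, and the job is handed in when it is done.

Besides the shell and the picture viewer there is one more tool, called after "Call:" by a JSON object that holds its "name" and its "arguments", one argument or row to a line. play_rows: Moves the arm, as the interface text tells. Its arguments: {"type":"object","properties":{"slide":{"type":"array"},"dr":{"type":"array"},"fingers":{"type":"number"},"squeeze":{"type":"number"}},"required":["slide","dr"]}

```bash
mkdir -p pics; python3 - <<'E'
from workcell import telemetry, imaging
import cv2,numpy as np
print(telemetry.observe())
for n in("scene","top"):
    im=imaging.read_camera(n); cv2.imwrite(f"pics/{n}0.png",im); m=imaging.camera_model(n); print(n,np.round(m["K"],1).tolist(),np.round(m["cam_to_world"],3).tolist())
a=cv2.imread("pics/top0.png"); cv2.imwrite("pics/top0b.png",cv2.resize(a,(800,600),interpolation=cv2.INTER_CUBIC))
E
```

```text
{'time_s': 0.0, 'q': array([ 1.19798378e+00,  4.23816493e-01,  1.63066403e+00, -3.59447192e-05,
        1.08856912e+00, -1.89788104e-02]), 'qd': array([-8.26357945e-04,  3.42049395e-04, -6.21076621e-04, -5.44755968e-05,
       -5.37337699e-04, -8.41871743e-04]), 'tau': array([ 1.17805761e-03, -5.44613564e+01, -2.73663765e+01,  6.43270416e-02,
        2.28646304e-02, -8.71468478e-05]), 'tool_pos': array([216.33913382, 585.79622996, 221.92708657]), 'ee_rot': array([ 1.75987146e-01,  9.84392195e-01, -7.17659076e-04, -1.26185535e-04]), 'contact_force': array([ 0.67316858,  0.44019715, -0.90225014]), 'ft_torque': array([-0.02660924,  0.00737678, -0.04586256]), 'grip_width': 1.001432656075394}
scene [[449.1, 0.0, 246.2], [0.0, 449.1, 194.9], [0.0, 0.0, 1.0]] [[-0.159, 0.585, -0.796, 1520.606], [0.987, 0.082, -0.137, 28.897], [-0.015, -0.807, -0.59, 748.911], [0.0, 0.0, 0.0, 1.0]]
top [[475.2, 0.0, 244.1], [0.0, 475.2, 192.1], [0.0, 0.0, 1.0]] [[-0.01, -0.984, 0.179, 393.063], [-1.0, 0.009, -0.009, -120.031], [0.007, -0.179, -0.984, 1124.082], [0.0, 0.0, 0.0, 1.0]]
```

View pics/top0b.png

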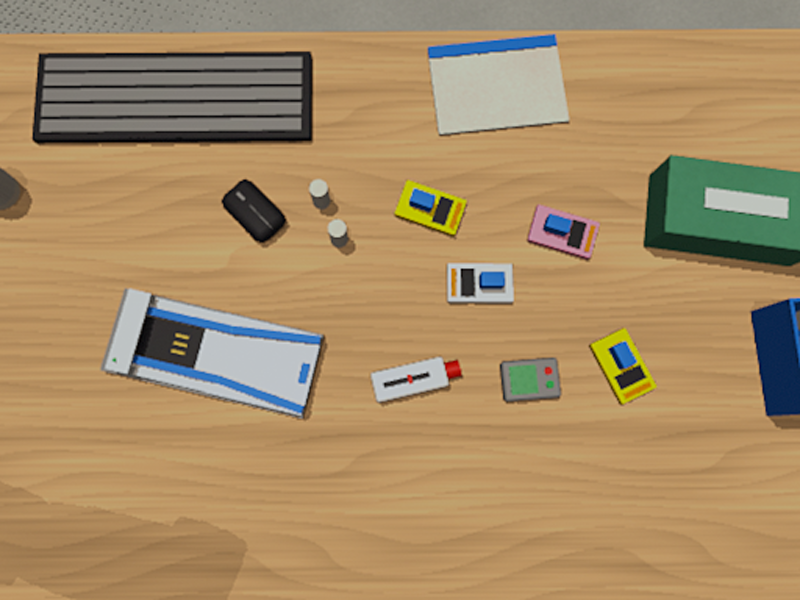

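View pics/scene0.png

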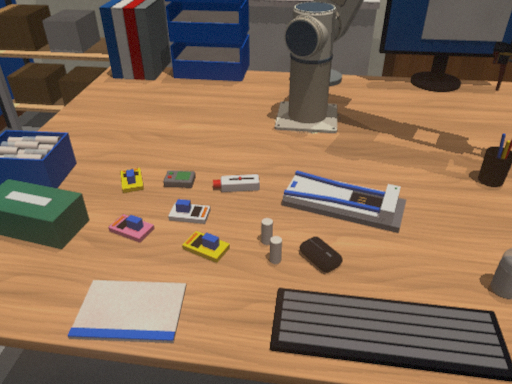

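The top view, enlarged to 800x600, shows the white reader at about (480,283) with its nose pointing left (+y). The dock is at left, with its hood at (125,330), its black well at (172,342) and its apron bar at (304,373). The red stub of the peak flow meter is at (453,369). The scene view agrees.

```bash
cat > h.py <<'E'
import numpy as np,cv2
from workcell import telemetry, imaging
def ray(m,px,z):
    K=np.array(m["K"]);T=np.array(m["cam_to_world"]);px=np.atleast_2d(px).astype(float)
    d=np.c_[px,np.ones(len(px))]@np.linalg.inv(K).T@T[:3,:3].T
    o=T[:3,3]; return (o+d*((z-o[2])/d[:,2])[:,None])[:,:2]
def blobs(mask,amin=20):
    mask=cv2.morphologyEx(mask.astype(np.uint8)*255,cv2.MORPH_CLOSE,np.ones((2,2)))
    cs,_=cv2.findContours(mask,cv2.RETR_EXTERNAL,cv2.CHAIN_APPROX_NONE)
    return [c[:,0,:] for c in cs if cv2.contourArea(c)>amin]
def rect(P):
    (c,s,a)=cv2.minAreaRect(P.astype(np.float32)); b=cv2.boxPoints((c,s,a))
    e=b[1]-b[0];f=b[2]-b[1]; l=e if np.hypot(*e)>np.hypot(*f) else f
    return np.round(c,1),np.round(sorted(s),1),round(float(np.degrees(np.arctan2(l[1],l[0]))%180),1)
def masks(im):
    h=cv2.cvtColor(im,cv2.COLOR_BGR2HSV); H,S,V=cv2.split(h)
    return dict(blue=(H>100)&(H<125)&(S>130)&(V>60),white=(S<45)&(V>150),black=(V<70),orange=(H>8)&(H<18)&(S>180)&(V>170))
E
python3 - <<'E'
from h import *
im=cv2.imread("pics/top0.png");m=imaging.camera_model("top");M=masks(im)
for k,z in(("blue",30),("white",16),("black",24),("orange",16)):
    for c in blobs(M[k]):
        ce=c.mean(0)
        if 60<ce[0]<340 and 160<ce[1]<275:
            zz=z
            if k=="blue" and ce[0]>280: zz=44
            if k=="white" and ce[0]<220: zz=30
            print(k,np.round(ce),zz,*rect(ray(m,c,zz)))
E
```

```text
blue [195. 240.] 30 [482.2 -15.8] [ 9.5 27.6] 166.4
blue [140. 245.] 30 [470.7 109.2] [ 15.9 261.7] 72.9
blue [150. 210.] 30 [550.7  89.7] [ 17.2 260.8] 79.6
blue [316. 179.] 44 [ 617.6 -295.9] [21.4 35.4] 89.5
white [140. 251.] 30 [458.8 107.6] [ 16.3 249.5] 75.8
white [263. 243.] 16 [ 473.1 -171.9] [ 44.6 110.3] 102.6
white [167. 233.] 30 [499.7  54.9] [ 91.9 170.8] 76.2
white [152. 205.] 30 [561.7  84.5] [ 17.2 250.1] 76.9
white [ 82. 212.] 30 [547.9 245.4] [ 35.8 124.1] 166.3
white [308. 182.] 16 [ 618.8 -282. ] [ 55.9 100.3] 89.5
black [109. 219.] 24 [531.8 185. ] [62.8 91. ] 76.3
black [300. 181.] 24 [ 618.5 -262.3] [18.9 39. ] 178.3
```

```bash
cat >> h.py <<'E'
from scipy.spatial.transform import Rotation as R
def goto(x,y,z,jaw):
    """slide/dr to TCP at x,y,z pointing down, tool y at world angle jaw deg"""
    s=telemetry.observe();r=R.from_quat(s["ee_rot"])
    a=np.radians(jaw); Y=np.array([np.cos(a),np.sin(a),0]);Z=np.array([0,0,-1.]);X=np.cross(Y,Z)
    t=R.from_matrix(np.c_[X,Y,Z])
    print("t",round(s["time_s"],2),"pos",np.round(s["tool_pos"],1),"F",np.round(s["contact_force"],1),"w",round(s["grip_width"],3))
    print("slide",np.round(r.inv().apply(np.array([x,y,z])-s["tool_pos"]),1).tolist(),"dr",np.round((r.inv()*t).as_rotvec(),4).tolist())
E
python3 - <<'E'
from h import *
goto(490,60,300,-13.7)
m=imaging.camera_model("wrist");T=np.array(m["cam_to_world"]);s=telemetry.observe();r=R.from_quat(s["ee_rot"]).as_matrix()
print(np.round(r.T@T[:3,:3],3),np.round(r.T@(T[:3,3]-s["tool_pos"]),1),np.round(m["K"],1))
E
```

```text
t 0.1 pos [216.3 585.8 222. ] F [-0.2  0.2  0.9] w 1.0
slide [-438.9, -398.6, -77.5] dr [-0.0011, 0.001, 1.4562]
[[-0.    -0.96  -0.279]
 [ 1.    -0.    -0.001]
 [ 0.001 -0.279  0.96 ]] [  77.    -0.2 -162.1] [[311.9   0.  258.8]
 [  0.  311.9 193.6]
 [  0.    0.    1. ]]
```

Call:
{"name": "play_rows", "arguments": {
  "slide": [
    [-405,-405,0],
    [-405,-405,0],
    [-405,-405,0],
    [-405,-405,0],
    [-405,-405,0],
    [-405,-405,0],
    [-405,-405,0],
    [-405,-405,0],
    [-405,-405,0],
    [-405,-405,0],
    [-405,-405,0],
    [-405,-405,0]
  ],
  "dr": [
    [0,0,1.456],
    [0,0,1.456],
    [0,0,1.456],
    [0,0,1.456],
    [0,0,1.456],
    [0,0,1.456],
    [0,0,1.456],
    [0,0,1.456],
    [0,0,1.456],
    [0,0,1.456],
    [0,0,1.456],
    [0,0,1.456]
  ]
}}

```text
time_s: 1.6
tool_pos: [455.4, 67.1, 222.5]
ee_rot: [0.786, 0.618, -0.0, -0.0]
contact_force: [-1.1, 0.0, 0.7]
grip_width: 1.001
```

```bash
python3 - <<'E'
from h import *
import json
m=imaging.camera_model("wrist");im=imaging.read_camera("wrist");cv2.imwrite("pics/w1.png",im)
json.dump({k:np.array(v).tolist() for k,v in m.items()},open("w1.json","w"))
goto(619,-250,150,-0.5)
M=masks(im)
for z in (24,30,36):
  for k in("blue","black","white"):
    for c in blobs(M[k],80): 
        a=rect(ray(m,c,z)); 
        if 20<a[1][1]<400:print(z,k,np.round(c.mean(0)),*a)
E
```

```text
t 1.65 pos [455.5  67.3 222.5] F [ 0.8 -0.4  0.1] w 1.005
slide [-270.0, 233.5, 72.4] dr [-0.0006, -0.0001, -0.2284]
24 blue [298. 231.] [484.6 -19.6] [10.8 29.1] 166.4
24 blue [341. 119.] [555.2  87.9] [ 18.9 266.8] 79.4
24 blue [266. 120.] [472.  106.5] [ 18.1 270. ] 73.0
24 black [506. 193.] [735.8 -31.4] [14.  22.9] 89.1
24 black [491. 114.] [729.8  65.2] [65.5 92.9] 43.7
24 black [307.  46.] [535.5 183.2] [65.4 90.3] 76.4
24 white [319. 347.] [ 478.9 -195.8] [43.5 66.3] 102.4
24 white [  5. 255.] [110.1  37.1] [16.9 39.5] 90.5
24 white [496. 241.] [723.3 -91.4] [27.4 29.3] 166.4
24 white [304. 169.] [499.5  53.8] [ 81.6 178.2] 81.0
24 white [255. 106.] [466.2 128.8] [ 15.4 208.9] 75.9
24 white [352. 113.] [567.4  92.5] [ 14.4 240.7] 76.5
30 blue [298. 231.] [484.4 -16.9] [10.6 28.6] 166.4
30 blue [341. 119.] [553.8  88.8] [ 18.6 262.3] 79.4
30 blue [266. 120.] [472.1 107.1] [ 17.8 265.5] 73.0
30 black [506. 193.] [731.4 -28.5] [13.8 22.6] 89.1
30 black [491. 114.] [725.5  66.5] [64.4 91.4] 43.7
30 black [307.  46.] [534.5 182.5] [64.3 88.8] 76.4
30 white [319. 347.] [ 478.8 -190
[... 224 characters left out ...]
05.4] 75.9
30 white [352. 113.] [565.8  93.3] [ 14.1 236.7] 76.5
36 blue [298. 231.] [484.2 -14.2] [10.4 28.1] 166.4
36 blue [341. 119.] [552.4  89.7] [ 18.3 257.9] 79.4
36 blue [266. 120.] [472.1 107.7] [ 17.5 261. ] 73.0
36 black [506. 193.] [727.1 -25.6] [13.6 22.2] 89.1
36 black [491. 114.] [721.3  67.7] [63.3 89.8] 43.7
36 black [307.  46.] [533.4 181.8] [63.2 87.3] 76.4
36 white [319. 347.] [ 478.7 -184.6] [42.  64.1] 102.4
36 white [  5. 255.] [122.2  40.6] [16.3 38.2] 90.5
36 white [496. 241.] [715.  -83.7] [26.5 28.3] 166.4
36 white [304. 169.] [498.6  56.7] [ 78.8 172.3] 81.0
36 white [255. 106.] [466.4 129.2] [ 14.8 201.9] 75.9
36 white [352. 113.] [564.3  94.1] [ 13.9 232.7] 76.5
```

View pics/w1.png

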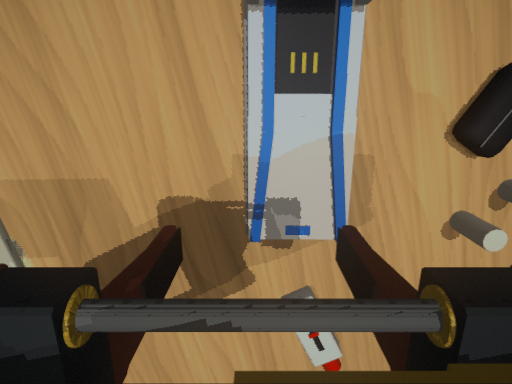

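The wrist view shows the dock straight ahead: bar at (298,231), deck-to-well edge at about (303,94), black plate at (307,46). The dock axis comes out at about 76.2 deg. Next I'll hover over the reader.

Call:
{"name": "play_rows", "arguments": {
  "slide": [
    [-314,245,90],
    [-314,245,90],
    [-314,245,90],
    [-314,245,90],
    [-314,245,90],
    [-314,245,90],
    [-314,245,90],
    [-314,245,90],
    [-314,245,90]
  ],
  "dr": [
    [0,0,-0.2284],
    [0,0,-0.2284],
    [0,0,-0.2284],
    [0,0,-0.2284],
    [0,0,-0.2284],
    [0,0,-0.2284],
    [0,0,-0.2284],
    [0,0,-0.2284],
    [0,0,-0.2284]
  ],
  "fingers": 0.1
}}

```text
time_s: 2.78
tool_pos: [619.7, -295.1, 132.4]
ee_rot: [0.71, 0.704, -0.0, -0.001]
contact_force: [0.3, -0.1, -0.6]
grip_width: 0.548
```

```bash
python3 - <<'E'
from h import *
m=imaging.camera_model("wrist");im=imaging.read_camera("wrist");cv2.imwrite("pics/w2.png",im)
goto(617.8,-297,80,-0.5)
M=masks(im)
for k,z in(("blue",44),("orange",16),("white",16)):
    for c in blobs(M[k],80): 
        a=rect(ray(m,c,z)); 
        if 10<a[1][1]<150:print(z,k,np.round(c.mean(0)),*a)
E
```

```text
t 2.83 pos [ 619.7 -294.9  132.7] F [-1.   0.3  0.1] w 0.546
slide [-2.1, -1.8, 52.7] dr [-0.0007, -0.0006, 0.0]
44 blue [261. 195.] [ 621.1 -293.2] [20.7 38.6] 89.0
44 blue [423.  67.] [ 741.9 -193.8] [28.7 38.3] 69.1
16 white [261. 161.] [ 621.3 -269.6] [59.  76.8] 89.3
16 white [74. 50.] [ 470.3 -178.2] [45.5 90.1] 102.7
```

View pics/w2.png

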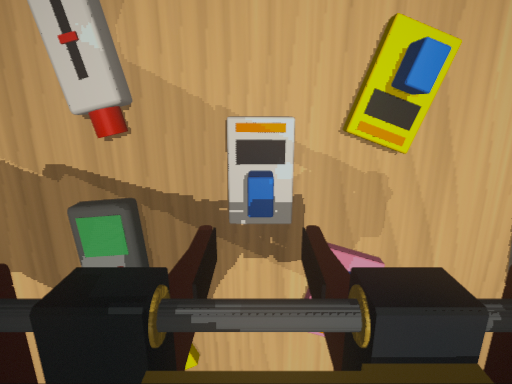

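The reader sits between the open fingers: stripe at (260,128), grip at (261,195). The peak flow meter and recorder are clear of the fingers. Descending to grasp.

Call:
{"name": "play_rows", "arguments": {
  "slide": [
    [0,0,50],
    [0,0,90],
    [0,0,105],
    [0,0,112],
    [0,0,112],
    [0,0,112]
  ],
  "dr": [
    [0,0,0],
    [0,0,0],
    [0,0,0],
    [0,0,0],
    [0,0,0],
    [0,0,0]
  ]
}}

```text
time_s: 3.58
tool_pos: [620.8, -297.4, 22.3]
ee_rot: [0.711, 0.703, 0.0, 0.001]
contact_force: [-0.0, 0.1, 0.3]
grip_width: 0.552
```

Call:
{"name": "play_rows", "arguments": {
  "slide": [
    [0,0,0],
    [0,0,0],
    [0,0,0],
    [0,0,0]
  ],
  "dr": [
    [0,0,0],
    [0,0,0],
    [0,0,0],
    [0,0,0]
  ],
  "fingers": -1,
  "squeeze": 15
}}

```text
time_s: 4.08
tool_pos: [620.0, -297.2, 21.0]
ee_rot: [0.711, 0.703, 0.0, 0.0]
contact_force: [-0.1, -0.1, 2.0]
grip_width: 0.251
```

Call:
{"name": "play_rows", "arguments": {
  "slide": [
    [0,0,-20],
    [0,0,-60],
    [0,0,-110],
    [0,0,-110],
    [0,0,-110]
  ],
  "dr": [
    [0,0,0],
    [0,0,0],
    [0,0,0],
    [0,0,0],
    [0,0,0]
  ]
}}

```text
time_s: 4.7
tool_pos: [619.3, -296.8, 130.8]
ee_rot: [0.711, 0.703, -0.0, -0.0]
contact_force: [-0.3, 0.1, -2.8]
grip_width: 0.25
```

```bash
python3 - <<'E'
from h import *
goto(489,11,100,-13.8)
E
```

```text
t 4.7 pos [ 619.3 -296.8  130.8] F [-0.3  0.1 -2.8] w 0.25
slide [306.4, -133.6, 30.9] dr [-0.0004, -0.0001, 0.2303]
```

Call:
{"name": "play_rows", "arguments": {
  "slide": [
    [40,-17,0],
    [90,-40,0],
    [145,-64,0],
    [200,-88,0],
    [255,-112,0],
    [290,-126,10],
    [306,-134,30],
    [306,-134,30],
    [306,-134,30],
    [306,-134,30]
  ],
  "dr": [
    [0,0,0.03],
    [0,0,0.07],
    [0,0,0.11],
    [0,0,0.15],
    [0,0,0.19],
    [0,0,0.22],
    [0,0,0.23],
    [0,0,0.23],
    [0,0,0.23],
    [0,0,0.23]
  ]
}}

```text
time_s: 5.95
tool_pos: [489.8, 9.6, 101.1]
ee_rot: [0.787, 0.617, 0.0, 0.0]
contact_force: [0.5, -0.1, -2.3]
grip_width: 0.251
```

```bash
python3 - <<'E'
from h import *
mt=imaging.camera_model("top");t=imaging.read_camera("top");cv2.imwrite("pics/t3.png",t)
m=imaging.camera_model("wrist");im=imaging.read_camera("wrist");cv2.imwrite("pics/w3.png",im)
goto(489,11,60,-13.8)
cv2.imwrite("pics/c3.png",np.vstack([cv2.resize(t[170:290,50:250],(533,320),interpolation=cv2.INTER_CUBIC),cv2.resize(im[:270],(533,281))]))
E
```

```text
t 6.05 pos [489.7   9.7 101.1] F [ 0.8 -0.4 -2.6] w 0.248
slide [1.1, -1.0, 41.1] dr [0.0008, -0.0002, -0.0008]
```

View pics/c3.png

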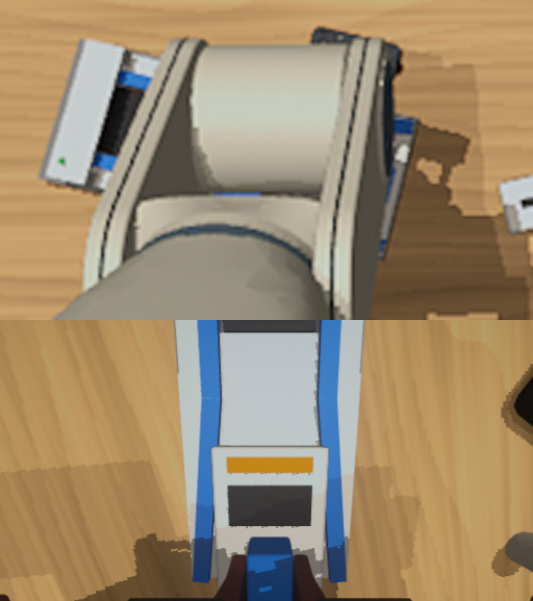

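```bash
cat > lat.py <<'E'
from h import *
def lateral(im,m,s,zd,zt,rows):
    """dock centreline and reader stripe in the tool frame (x,y mm, yaw deg)"""
    M=masks(im);r=R.from_quat(s["ee_rot"]).as_matrix();tl=lambda P:((np.c_[P,np.zeros(len(P))]-np.r_[s["tool_pos"][:2],0])@r)[:,:2]
    L=[]
    for v in rows:
        u=np.flatnonzero(M["blue"][v]); g=np.flatnonzero(np.diff(u)>30)
        if len(g)==1: 
            a=tl(ray(m,[[u[g[0]],v],[u[g[0]+1],v]],zd)); L.append([*a.mean(0),a[1,1]-a[0,1]])
    L=np.array(L);p=np.polyfit(L[:,0],L[:,1],1)
    print("centreline: y at x=0,50",np.round(np.polyval(p,[0,50]),2),"slope deg",round(np.degrees(p[0]),2),"gap",np.round(L[::12,2],1),"x",np.round(L[::12,0],0))
    for c in blobs(M["orange"],80):
        P=tl(ray(m,c,zt)); print("stripe",*rect(P))
E
python3 - <<'E'
from lat import *
im=cv2.imread("pics/w3.png");m=imaging.camera_model("wrist");s=telemetry.observe()
lateral(im,m,s,36,96,range(15,120))
M=masks(im); 
# well edge: first dark row on the centre column
col=cv2.cvtColor(im,cv2.COLOR_BGR2GRAY)[:130,255:275].mean(1); v=np.flatnonzero(np.diff(col)>40); print(v, ray(m,[[265,float(x)+.5] for x in v],33))
E
```

```text
centreline: y at x=0,50 [-0.9  -0.79] slope deg 0.13 gap [63.7 63.7 64.3 63.6 64.2 64.2 65.5 67.6 69.7] x [131. 124. 117. 110. 102.  95.  87.  79.  71.]
[ 11 121] [[525.18280426 138.79145252]
 [508.66927542  70.2383485 ]]
```

Call:
{"name": "play_rows", "arguments": {
  "slide": [
    [0,-1,20],
    [0,-1,36],
    [0,-1,38],
    [0,-1,38],
    [0,-1,38],
    [0,-1,38]
  ],
  "dr": [
    [0,0,0],
    [0,0,0],
    [0,0,0],
    [0,0,0],
    [0,0,0],
    [0,0,0]
  ]
}}

```text
time_s: 6.8
tool_pos: [488.4, 10.6, 63.1]
ee_rot: [0.787, 0.617, 0.0, 0.0]
contact_force: [0.3, 0.0, -3.6]
grip_width: 0.254
```

Call:
{"name": "play_rows", "arguments": {
  "slide": [
    [0,0,1],
    [0,0,2],
    [0,0,2]
  ],
  "dr": [
    [0,0,0],
    [0,0,0],
    [0,0,0]
  ]
}}

```text
time_s: 7.18
tool_pos: [488.0, 10.6, 60.6]
ee_rot: [0.787, 0.617, -0.0, -0.0]
contact_force: [-1.0, -0.2, -1.3]
grip_width: 0.249
```

Call:
{"name": "play_rows", "arguments": {
  "slide": [
    [0,0,1],
    [0,0,2],
    [0,0,2]
  ],
  "dr": [
    [0,0,0],
    [0,0,0],
    [0,0,0]
  ]
}}

```text
time_s: 7.55
tool_pos: [488.0, 10.6, 58.6]
ee_rot: [0.787, 0.617, -0.0, -0.0]
contact_force: [-0.7, 0.1, -2.3]
grip_width: 0.247
```

Call:
{"name": "play_rows", "arguments": {
  "slide": [
    [0,0,1],
    [0,0,1.5],
    [0,0,1.5]
  ],
  "dr": [
    [0,0,0],
    [0,0,0],
    [0,0,0]
  ]
}}

```text
time_s: 7.92
tool_pos: [488.1, 10.6, 57.1]
ee_rot: [0.787, 0.617, -0.0, -0.0]
contact_force: [0.8, -0.3, -2.1]
grip_width: 0.252
```

Call:
{"name": "play_rows", "arguments": {
  "slide": [
    [0,0,1],
    [0,0,1.5],
    [0,0,1.5]
  ],
  "dr": [
    [0,0,0],
    [0,0,0],
    [0,0,0]
  ]
}}

```text
time_s: 8.3
tool_pos: [488.0, 10.6, 55.6]
ee_rot: [0.787, 0.617, -0.0, -0.0]
contact_force: [-0.2, -0.1, -2.4]
grip_width: 0.254
```

Call:
{"name": "play_rows", "arguments": {
  "slide": [
    [0,0,1],
    [0,0,1.5],
    [0,0,1.5]
  ],
  "dr": [
    [0,0,0],
    [0,0,0],
    [0,0,0]
  ]
}}

```text
time_s: 8.68
tool_pos: [488.1, 10.6, 54.1]
ee_rot: [0.787, 0.617, -0.0, -0.0]
contact_force: [1.2, -0.3, -2.9]
grip_width: 0.251
```

Call:
{"name": "play_rows", "arguments": {
  "slide": [
    [0,0,1],
    [0,0,1],
    [0,0,1]
  ],
  "dr": [
    [0,0,0],
    [0,0,0],
    [0,0,0]
  ]
}}

```text
time_s: 9.05
tool_pos: [488.2, 10.6, 53.3]
ee_rot: [0.787, 0.617, 0.0, 0.0]
contact_force: [-0.5, -0.8, 2.0]
grip_width: 0.248
```

Call:
{"name": "play_rows", "arguments": {
  "slide": [
    [0,0,1],
    [0,0,1],
    [0,0,1]
  ],
  "dr": [
    [0,0,0],
    [0,0,0],
    [0,0,0]
  ]
}}

```text
time_s: 9.43
tool_pos: [488.2, 10.6, 53.2]
ee_rot: [0.787, 0.617, 0.0, 0.0]
contact_force: [-4.3, -0.5, 15.4]
grip_width: 0.246
```

Contact is at TCP z of about 53.3, so the deck is at about 32.5, and the arm is stiff at about 13 N/mm. I'll back off, let the reader settle freely, then regrip lightly.

Call:
{"name": "play_rows", "arguments": {
  "slide": [
    [0,0,-1],
    [0,0,-1],
    [0,0,-1],
    [0,0,-1]
  ],
  "dr": [
    [0,0,0],
    [0,0,0],
    [0,0,0],
    [0,0,0]
  ],
  "fingers": -0.2
}}

```text
time_s: 9.93
tool_pos: [488.0, 10.6, 53.0]
ee_rot: [0.787, 0.617, -0.0, -0.0]
contact_force: [0.1, -1.0, 0.5]
grip_width: 0.399
```

```bash
python3 - <<'E'
from lat import *
m=imaging.camera_model("wrist");s=telemetry.observe();im=imaging.read_camera("wrist");cv2.imwrite("pics/w4.png",im)
goto(489,11,60,-13.8)
lateral(im,m,s,33,48.5,range(2,70))
h=cv2.cvtColor(im,cv2.COLOR_BGR2HSV); o=(h[...,0]>8)&(h[...,0]<22)&(h[...,1]>210)&(h[...,2]>120)
r=R.from_quat(s["ee_rot"]).as_matrix()
for c in blobs(o,80):
    P=((np.c_[ray(m,c,48.5),np.zeros(len(c))]-np.r_[s["tool_pos"][:2],0])@r)[:,:2]; print(np.round(c.mean(0)),*rect(P))
E
```

```text
t 9.97 pos [488.   10.6  53. ] F [-0.4  1.  -0.2] w 0.399
slide [0.6, 0.8, -7.0] dr [-0.0002, 0.0, 0.0003]
centreline: y at x=0,50 [1.55 1.5 ] slope deg -0.05 gap [65.  65.6 65.7 65.3 65.9 65.5] x [126. 121. 115. 109. 103.  97.]
[260. 140.] [57.1  0.3] [ 6.8 43.1] 90.0
```

View pics/w4.png

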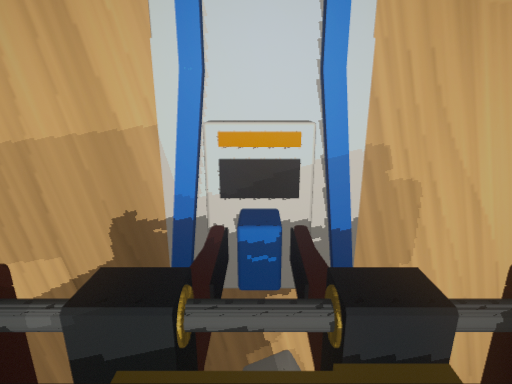

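The reader lies flat between the fences: stripe at (260,139), and fence inner edges at about 203 and 321 px, with the right one in shadow. It is centred to within about 1 mm. By the camera, the well starts about 133 mm ahead of the TCP, so expect the dip after about 168–171 mm of travel. Regripping and sliding.

Call:
{"name": "play_rows", "arguments": {
  "slide": [
    [0,0,0],
    [0,0,0],
    [0,0,0.2],
    [0,0,0.2]
  ],
  "dr": [
    [0,0,0],
    [0,0,0],
    [0,0,0],
    [0,0,0]
  ],
  "fingers": -1,
  "squeeze": 8
}}

```text
time_s: 10.48
tool_pos: [488.1, 10.6, 53.1]
ee_rot: [0.787, 0.617, 0.0, 0.0]
contact_force: [-0.3, 0.2, 3.6]
grip_width: 0.251
```

Call:
{"name": "play_rows", "arguments": {
  "slide": [
    [4,0,0],
    [10,0,0],
    [16,0,0],
    [22,0,0],
    [26,0,0],
    [28,0,0],
    [28,0,0]
  ],
  "dr": [
    [0,0,0],
    [0,0,0],
    [0,0,0],
    [0,0,0],
    [0,0,0],
    [0,0,0],
    [0,0,0]
  ]
}}

```text
time_s: 11.35
tool_pos: [495.2, 38.3, 53.1]
ee_rot: [0.787, 0.617, 0.0, 0.0]
contact_force: [-0.3, -1.6, 3.9]
grip_width: 0.251
```

Call:
{"name": "play_rows", "arguments": {
  "slide": [
    [4,0,0],
    [9,0,0],
    [14,0,0],
    [19,0,0],
    [23,0,0],
    [25,0,0],
    [25,0,0]
  ],
  "dr": [
    [0,0,0],
    [0,0,0],
    [0,0,0],
    [0,0,0],
    [0,0,0],
    [0,0,0],
    [0,0,0]
  ]
}}

```text
time_s: 12.22
tool_pos: [501.1, 62.2, 53.1]
ee_rot: [0.787, 0.617, 0.0, 0.0]
contact_force: [-0.7, -3.8, 5.5]
grip_width: 0.25
```

Call:
{"name": "play_rows", "arguments": {
  "slide": [
    [4,0,0],
    [9,0,0],
    [14,0,0],
    [19,0,0],
    [23,0,0],
    [25,0,0],
    [25,0,0]
  ],
  "dr": [
    [0,0,0],
    [0,0,0],
    [0,0,0],
    [0,0,0],
    [0,0,0],
    [0,0,0],
    [0,0,0]
  ]
}}

```text
time_s: 13.1
tool_pos: [507.0, 86.4, 53.1]
ee_rot: [0.787, 0.617, 0.0, 0.0]
contact_force: [0.4, -4.9, 5.6]
grip_width: 0.253
```

Call:
{"name": "play_rows", "arguments": {
  "slide": [
    [4,0,0],
    [9,0,0],
    [14,0,0],
    [19,0,0],
    [23,0,0],
    [25,0,0],
    [25,0,0]
  ],
  "dr": [
    [0,0,0],
    [0,0,0],
    [0,0,0],
    [0,0,0],
    [0,0,0],
    [0,0,0],
    [0,0,0]
  ]
}}

```text
time_s: 13.98
tool_pos: [512.9, 110.8, 53.0]
ee_rot: [0.787, 0.617, 0.0, 0.0]
contact_force: [1.1, -2.4, 3.0]
grip_width: 0.253
```

Call:
{"name": "play_rows", "arguments": {
  "slide": [
    [4,0,0],
    [9,0,0],
    [14,0,0],
    [19,0,0],
    [23,0,0],
    [25,0,0],
    [25,0,0]
  ],
  "dr": [
    [0,0,0],
    [0,0,0],
    [0,0,0],
    [0,0,0],
    [0,0,0],
    [0,0,0],
    [0,0,0]
  ]
}}

```text
time_s: 14.85
tool_pos: [518.9, 135.4, 52.9]
ee_rot: [0.787, 0.617, 0.0, 0.0]
contact_force: [4.4, -0.8, -2.7]
grip_width: 0.25
```

Call:
{"name": "play_rows", "arguments": {
  "slide": [
    [0,0.4,0],
    [4,0.4,0],
    [9,0.4,0],
    [14,0.4,0],
    [19,0.4,0],
    [23,0.4,0],
    [25,0.4,0],
    [25,0.4,0]
  ],
  "dr": [
    [0,0,0],
    [0,0,0],
    [0,0,0],
    [0,0,0],
    [0,0,0],
    [0,0,0],
    [0,0,0],
    [0,0,0]
  ]
}}

```text
time_s: 15.85
tool_pos: [524.9, 159.5, 52.9]
ee_rot: [0.787, 0.617, 0.0, -0.0]
contact_force: [1.5, 0.2, -2.2]
grip_width: 0.252
```

```bash
python3 - <<'E'
from lat import *
m=imaging.camera_model("wrist");s=telemetry.observe();im=imaging.read_camera("wrist");cv2.imwrite("pics/w5.png",im)
goto(518,135,53,-13.8)
E
```

```text
t 15.9 pos [524.9 159.5  53. ] F [ 1.7  0.5 -1.5] w 0.257
slide [-25.4, -0.8, -0.0] dr [-0.0001, -0.0004, 0.0001]
```

View pics/w5.png

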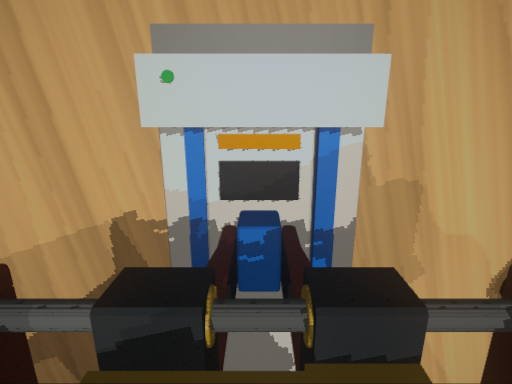

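```bash
python3 - <<'E'
from lat import *
m=imaging.camera_model("wrist");s=telemetry.observe();r=R.from_quat(s["ee_rot"]).as_matrix()
f=lambda v,z:(r.T@(np.r_[ray(m,[[259,v]],z)[0],0]-np.r_[s["tool_pos"][:2],0]))[0]
print("hood front edge ahead of TCP",f(127,57.5),f(55,57.5),"stripe near edge (row150)",f(150,48.5),"grip top far/near edge rows 212?",f(212,76.5),f(226,76.5))
E
```

```text
hood front edge ahead of TCP 64.77393677756919 97.66473988405652 stripe near edge (row150) 52.06356493233475 grip top far/near edge rows 212? 26.920862959932776 19.84183830727809
```

Nose at about 66.8 mm and well end at about 82.8 mm ahead of the TCP, so the dip should come after 13–16 mm more. I'll advance most of that, then feel for it.

Call:
{"name": "play_rows", "arguments": {
  "slide": [
    [3,0.1,0],
    [7,0.1,0],
    [10,0.1,0],
    [12,0.1,0],
    [12,0.1,0]
  ],
  "dr": [
    [0,0,0],
    [0,0,0],
    [0,0,0],
    [0,0,0],
    [0,0,0]
  ]
}}

```text
time_s: 16.52
tool_pos: [527.7, 171.0, 52.9]
ee_rot: [0.787, 0.617, -0.0, -0.0]
contact_force: [0.4, -0.4, -1.0]
grip_width: 0.252
```

Call:
{"name": "play_rows", "arguments": {
  "slide": [
    [0.5,0,0],
    [1,0,0],
    [1,0,0]
  ],
  "dr": [
    [0,0,0],
    [0,0,0],
    [0,0,0]
  ]
}}

```text
time_s: 16.9
tool_pos: [528.0, 171.7, 52.9]
ee_rot: [0.787, 0.617, -0.0, -0.0]
contact_force: [0.1, 0.6, -1.5]
grip_width: 0.249
```

Call:
{"name": "play_rows", "arguments": {
  "slide": [
    [0.5,0,0],
    [1,0,0],
    [1,0,0]
  ],
  "dr": [
    [0,0,0],
    [0,0,0],
    [0,0,0]
  ]
}}

```text
time_s: 17.27
tool_pos: [528.4, 172.7, 53.0]
ee_rot: [0.787, 0.617, 0.0, 0.0]
contact_force: [-0.2, 0.7, -3.1]
grip_width: 0.247
```

Call:
{"name": "play_rows", "arguments": {
  "slide": [
    [0.5,0,0],
    [1,0,0],
    [1,0,0.5],
    [1,0,0.8],
    [1,0,0.8]
  ],
  "dr": [
    [0,0,0],
    [0,0,0],
    [0,0,0],
    [0,0,0],
    [0,0,0]
  ]
}}

```text
time_s: 17.9
tool_pos: [528.6, 173.6, 52.1]
ee_rot: [0.787, 0.617, -0.0, -0.0]
contact_force: [0.0, -0.1, -2.9]
grip_width: 0.251
```

Call:
{"name": "play_rows", "arguments": {
  "slide": [
    [0,0,0.4],
    [0,0,0.8],
    [0,0,0.8]
  ],
  "dr": [
    [0,0,0],
    [0,0,0],
    [0,0,0]
  ]
}}

```text
time_s: 18.27
tool_pos: [528.6, 173.7, 51.3]
ee_rot: [0.787, 0.617, -0.0, -0.0]
contact_force: [0.9, 0.3, -2.5]
grip_width: 0.25
```

Call:
{"name": "play_rows", "arguments": {
  "slide": [
    [0,0,0.4],
    [0,0,0.8],
    [0,0,0.8]
  ],
  "dr": [
    [0,0,0],
    [0,0,0],
    [0,0,0]
  ]
}}

```text
time_s: 18.65
tool_pos: [528.7, 173.6, 50.6]
ee_rot: [0.787, 0.617, 0.0, 0.0]
contact_force: [-0.6, -0.3, -1.3]
grip_width: 0.249
```

Call:
{"name": "play_rows", "arguments": {
  "slide": [
    [0,0,0.4],
    [0,0,0.8],
    [0,0,0.8]
  ],
  "dr": [
    [0,0,0],
    [0,0,0],
    [0,0,0]
  ]
}}

```text
time_s: 19.02
tool_pos: [528.7, 173.5, 49.9]
ee_rot: [0.787, 0.617, -0.0, 0.0]
contact_force: [0.0, -1.8, 1.6]
grip_width: 0.25
```

Call:
{"name": "play_rows", "arguments": {
  "slide": [
    [0,0,0.4],
    [0,0,0.8],
    [0,0,0.8]
  ],
  "dr": [
    [0,0,0],
    [0,0,0],
    [0,0,0]
  ]
}}

```text
time_s: 19.4
tool_pos: [528.7, 173.6, 49.0]
ee_rot: [0.787, 0.617, 0.0, 0.0]
contact_force: [0.7, -2.2, 1.5]
grip_width: 0.244
```

```bash
python3 - <<'E'
from lat import *
im=imaging.read_camera("wrist");cv2.imwrite("pics/w6.png",im)
sc=imaging.read_camera("scene");cv2.imwrite("pics/s6.png",sc)
goto(518,135,53,-13.8)
a=cv2.resize(im[100:384,130:390],(520,568),interpolation=cv2.INTER_CUBIC)
b=cv2.resize(sc[165:235,270:340],(280,280),interpolation=cv2.INTER_CUBIC)
c=np.zeros((568,800,3),np.uint8);c[:,:520]=a;c[:280,520:]=b;cv2.imwrite("pics/c6.png",c)
E
```

```text
t 19.5 pos [528.7 173.7  49. ] F [-0.9 -2.4  0.7] w 0.252
slide [-40.1, -1.1, -4.0] dr [0.0001, -0.0001, 0.0002]
```

View pics/c6.png

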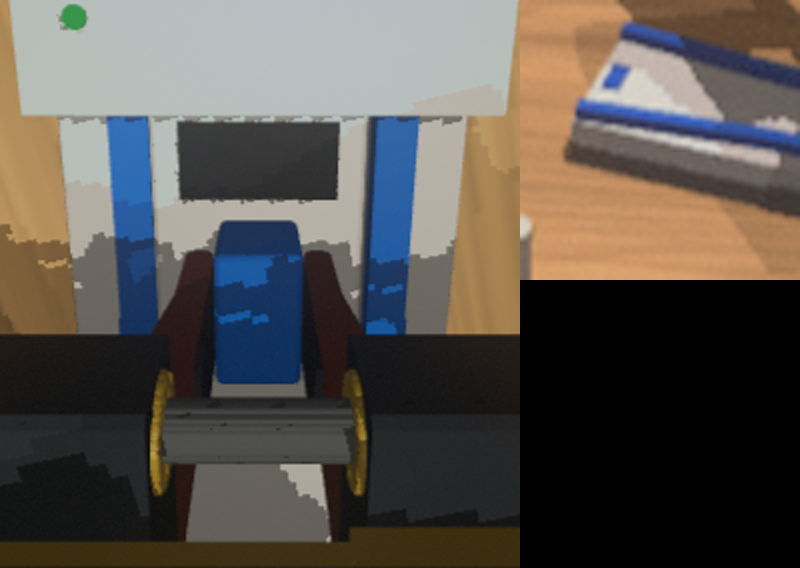

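The hood now covers the stripe, and the screen's far edge is right at the hood lip, which fits the expected well position. I'll let go briefly to see whether the reader settles.

Call:
{"name": "play_rows", "arguments": {
  "slide": [
    [0,0,0],
    [0,0,0],
    [0,0,0],
    [0,0,0]
  ],
  "dr": [
    [0,0,0],
    [0,0,0],
    [0,0,0],
    [0,0,0]
  ],
  "fingers": -0.2
}}

```text
time_s: 20.0
tool_pos: [528.6, 173.7, 49.0]
ee_rot: [0.787, 0.617, 0.0, 0.0]
contact_force: [-0.0, 0.2, 0.3]
grip_width: 0.398
```

```bash
python3 - <<'E'
from lat import *
im=imaging.read_camera("wrist");cv2.imwrite("pics/w7.png",im)
a=cv2.imread("pics/w6.png");m=imaging.camera_model("wrist")
for n,i in(("w6",a),("w7",im)):
    g=cv2.cvtColor(i,cv2.COLOR_BGR2GRAY).astype(float)
    scr=g[150:208,235:285].mean(1); gr=np.diff(scr)
    b=masks(i)["blue"][:,245:275].sum(1); 
    S=g[165:190,200:320].mean(0);d=np.diff(S)
    print(n,"screen near row",150+gr.argmax(),np.round(gr[gr.argmax()-1:gr.argmax()+2]),"far row",150+gr.argmin(),"blue rows",np.flatnonzero(b>15)[[0,-1]],"screen cols",200+d.argmin(),200+d.argmax())
goto(518,135,53,-13.8)
E
```

```text
w6 screen near row 199 [18. 76. 26.] far row 160 blue rows [211 291] screen cols 218 298
w7 screen near row 199 [-0. 98. 18.] far row 160 blue rows [211 291] screen cols 218 298
t 20.05 pos [528.6 173.7  49. ] F [-0.2 -0.3 -0.9] w 0.399
slide [-40.1, -1.1, -4.0] dr [-0.0, -0.0, 0.0003]
```

Nothing moved on release. I'll go up, close the fingers and touch the grip top. A top at z of about 72.5 means seated on the plate; about 75 would mean the tail is caught on the rim.

Call:
{"name": "play_rows", "arguments": {
  "slide": [
    [0,0,-15],
    [0,0,-40],
    [0,0,-50],
    [4,0,-50],
    [8,0,-50],
    [8,0,-50]
  ],
  "dr": [
    [0,0,0],
    [0,0,0],
    [0,0,0],
    [0,0,0],
    [0,0,0],
    [0,0,0]
  ]
}}

```text
time_s: 20.8
tool_pos: [530.1, 181.7, 98.2]
ee_rot: [0.787, 0.617, -0.001, -0.0]
contact_force: [0.0, -0.3, 0.6]
grip_width: 0.398
```

Call:
{"name": "play_rows", "arguments": {
  "slide": [
    [0,0,0],
    [0,0,0],
    [0,0,0],
    [0,0,10],
    [0,0,19],
    [0,0,21],
    [0,0,21]
  ],
  "dr": [
    [0,0,0],
    [0,0,0],
    [0,0,0],
    [0,0,0],
    [0,0,0],
    [0,0,0],
    [0,0,0]
  ],
  "fingers": -1
}}

```text
time_s: 21.68
tool_pos: [530.3, 181.3, 77.6]
ee_rot: [0.787, 0.617, -0.0, -0.0]
contact_force: [0.2, -1.0, -0.1]
grip_width: 0.007
```

Call:
{"name": "play_rows", "arguments": {
  "slide": [
    [0,0,0.7],
    [0,0,1.4],
    [0,0,1.4]
  ],
  "dr": [
    [0,0,0],
    [0,0,0],
    [0,0,0]
  ]
}}

```text
time_s: 22.05
tool_pos: [530.6, 181.5, 76.7]
ee_rot: [0.787, 0.617, 0.0, 0.0]
contact_force: [-0.5, -0.3, -0.1]
grip_width: 0.008
```

Call:
{"name": "play_rows", "arguments": {
  "slide": [
    [0,0,0.5],
    [0,0,1],
    [0,0,1]
  ],
  "dr": [
    [0,0,0],
    [0,0,0],
    [0,0,0]
  ]
}}

```text
time_s: 22.42
tool_pos: [530.5, 181.4, 75.5]
ee_rot: [0.787, 0.617, -0.0, 0.0]
contact_force: [0.9, -0.4, 0.2]
grip_width: 0.005
```

Call:
{"name": "play_rows", "arguments": {
  "slide": [
    [0,0,0.5],
    [0,0,1],
    [0,0,1]
  ],
  "dr": [
    [0,0,0],
    [0,0,0],
    [0,0,0]
  ]
}}

```text
time_s: 22.8
tool_pos: [530.4, 181.4, 74.5]
ee_rot: [0.787, 0.617, -0.0, -0.0]
contact_force: [0.5, -0.2, 0.3]
grip_width: 0.009
```

Call:
{"name": "play_rows", "arguments": {
  "slide": [
    [0,0,0.5],
    [0,0,1],
    [0,0,1]
  ],
  "dr": [
    [0,0,0],
    [0,0,0],
    [0,0,0]
  ]
}}

```text
time_s: 23.18
tool_pos: [530.5, 181.4, 73.5]
ee_rot: [0.787, 0.617, -0.0, -0.0]
contact_force: [-0.0, -0.1, -0.3]
grip_width: 0.001
```

Call:
{"name": "play_rows", "arguments": {
  "slide": [
    [0,0,0.5],
    [0,0,0.8],
    [0,0,0.8]
  ],
  "dr": [
    [0,0,0],
    [0,0,0],
    [0,0,0]
  ]
}}

```text
time_s: 23.55
tool_pos: [530.5, 181.4, 72.8]
ee_rot: [0.787, 0.617, 0.0, 0.0]
contact_force: [-1.0, -0.3, 1.1]
grip_width: 0.009
```

Call:
{"name": "play_rows", "arguments": {
  "slide": [
    [0,0,0.5],
    [0,0,0.5],
    [0,0,0.5]
  ],
  "dr": [
    [0,0,0],
    [0,0,0],
    [0,0,0]
  ]
}}

```text
time_s: 23.92
tool_pos: [530.6, 181.4, 72.8]
ee_rot: [0.787, 0.617, 0.0, 0.0]
contact_force: [-1.5, 0.0, 6.1]
grip_width: 0.009
```

Contact at 72.8, so the reader is seated on the plate (about 4 mm below the deck). Pressing down in small steps towards 69.8.

Call:
{"name": "play_rows", "arguments": {
  "slide": [
    [0,0,0.4],
    [0,0,0.8],
    [0,0,0.8]
  ],
  "dr": [
    [0,0,0],
    [0,0,0],
    [0,0,0]
  ]
}}

```text
time_s: 24.3
tool_pos: [530.6, 181.4, 72.2]
ee_rot: [0.787, 0.617, 0.0, 0.0]
contact_force: [-3.3, -0.7, 7.3]
grip_width: 0.007
```

Call:
{"name": "play_rows", "arguments": {
  "slide": [
    [0,0,0.4],
    [0,0,0.8],
    [0,0,0.8]
  ],
  "dr": [
    [0,0,0],
    [0,0,0],
    [0,0,0]
  ]
}}

```text
time_s: 24.68
tool_pos: [530.6, 181.4, 71.4]
ee_rot: [0.787, 0.617, 0.0, 0.0]
contact_force: [-2.6, -1.1, 8.0]
grip_width: 0.0
```

Call:
{"name": "play_rows", "arguments": {
  "slide": [
    [0,0,0.4],
    [0,0,0.8],
    [0,0,0.8]
  ],
  "dr": [
    [0,0,0],
    [0,0,0],
    [0,0,0]
  ]
}}

```text
time_s: 25.05
tool_pos: [530.6, 181.4, 70.6]
ee_rot: [0.787, 0.617, 0.0, 0.0]
contact_force: [-2.7, -0.5, 7.5]
grip_width: 0.004
```

The plate is moving at about 8 N plus the reader's weight. Two more gentle steps should reach the hard stop.

Call:
{"name": "play_rows", "arguments": {
  "slide": [
    [0,0,0.4],
    [0,0,0.7],
    [0,0,0.7]
  ],
  "dr": [
    [0,0,0],
    [0,0,0],
    [0,0,0]
  ]
}}

```text
time_s: 25.42
tool_pos: [530.6, 181.4, 69.9]
ee_rot: [0.787, 0.617, 0.0, 0.0]
contact_force: [-2.7, -1.6, 8.6]
grip_width: 0.005
```

Call:
{"name": "play_rows", "arguments": {
  "slide": [
    [0,0,0.3],
    [0,0,0.5],
    [0,0,0.5]
  ],
  "dr": [
    [0,0,0],
    [0,0,0],
    [0,0,0]
  ]
}}

```text
time_s: 25.8
tool_pos: [530.7, 181.4, 69.7]
ee_rot: [0.787, 0.617, 0.0, 0.0]
contact_force: [-4.2, -0.9, 11.9]
grip_width: 0.006
```

Call:
{"name": "play_rows", "arguments": {
  "slide": [
    [0,0,0.4],
    [0,0,0.4]
  ],
  "dr": [
    [0,0,0],
    [0,0,0]
  ]
}}

```text
time_s: 26.05
tool_pos: [530.7, 181.4, 69.6]
ee_rot: [0.787, 0.617, 0.0, 0.0]
contact_force: [-4.6, -1.4, 15.3]
grip_width: 0.006
```

Call:
{"name": "play_rows", "arguments": {
  "slide": [
    [0,0,-5],
    [0,0,-30],
    [0,0,-80],
    [-60,0,-100],
    [-120,0,-100],
    [-180,0,-100],
    [-180,0,-100],
    [-180,0,-100]
  ],
  "dr": [
    [0,0,0],
    [0,0,0],
    [0,0,0],
    [0,0,0],
    [0,0,0],
    [0,0,0],
    [0,0,0],
    [0,0,0]
  ]
}}

```text
time_s: 27.05
tool_pos: [488.0, 6.7, 168.4]
ee_rot: [0.787, 0.617, 0.0, 0.0]
contact_force: [-0.6, -0.5, 0.6]
grip_width: 0.005
```

```bash
python3 - <<'E'
from lat import *
im=imaging.read_camera("wrist");sc=imaging.read_camera("scene")
goto(518,135,53,-13.8)
c=np.zeros((560,800,3),np.uint8);c[:280,:373]=cv2.resize(im,(373,280));c[:280,373:746]=cv2.resize(sc,(373,280))
c[280:,:420]=cv2.resize(im[:180,120:390],(420,280));c[280:,420:770]=cv2.resize(sc[160:240,290:390],(350,280),interpolation=cv2.INTER_CUBIC)
cv2.imwrite("pics/c8.png",c)
E
```

```text
t 27.15 pos [488.1   7.6 168.3] F [-0.3 -0.1 -0.6] w 0.01
slide [130.8, -1.2, 115.3] dr [0.0003, -0.0003, 0.0014]
```

View pics/c8.png

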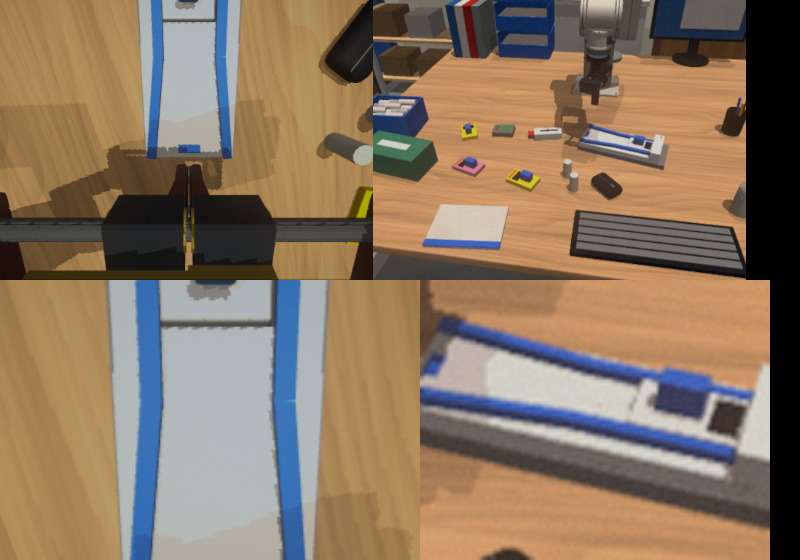

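The final view shows the reader in the well with its tail past the deck edge (step line at about (217,323)) and its nose under the hood. The bystanders look undisturbed and the hand is clear.

```bash
python3 -c "
from workcell import job_done
print(job_done())"
```

```text
the job is handed in; nothing more can be done
None
```

The reader is in the dock's well with its nose under the hood and the contact plate pressed down. The job was handed in at about 27 s of the 64 s allowed.

- **Moves:** I gripped the reader by its blue block and set it flat on the apron. I slid it along the deck for about 168 mm until it dipped into the well. Then I let go and pressed on the block's top with closed fingers.
- **Seating:** Before pressing, the top of the block was at z = 72.8 mm. I expected about 72.5 mm for a reader resting on the raised plate.
- **Plate:** It gave at about 8 N of tool force and travelled about 3 mm. It then stopped hard at z = 69.6 mm, where the force rose to 15 N.
- **Forces:** The highest reading was about 15 N. I read force only at the end of each move, so brief peaks between readings were not seen.
- **Final picture:** The reader's tail is past the deck edge, and the bystanders look unmoved by eye. The hand was clear. I did not measure the reader's tilt or the bystanders' positions afterwards.
- **Readings that disagreed:** Two wrist-camera estimates of the dock's centreline differed by about 1.5 mm, probably because of shadow on one fence. Sideways force while sliding stayed below about 5 N. During the dip the force stayed low and flat instead of rising. I couldn't explain that until the later touch on the block's top showed the reader was seated.

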